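Get the multimeter out from behind the solder, flux and spray

TASK

The orange multimeter lies blocked in behind three containers on the grey storage tray: first stand all three on the black side mat, leaving the meter where it is, and then lay the meter face up inside the white outline on the green mat, lengthways with it and centred, while the containers wait. Then stand each container back in the tray on the middle of its own disc: solder reel on blue, yellow-lidded jar on yellow, red-capped spray can on red. Keep the containers upright, and set everything down gently, without dropping it.

Things in the scene. Friction and masses are not known exactly. Their poses are not given: they have to be found in the camera images.
- solder_reel: reel of solder standing on end: an upright cylinder 50 mm across and 75 mm tall, blue flanges, silver winding. Origin: centre of its underside, z up
- flux_jar: amber glass jar with a yellow lid, upright cylinder 48 mm across and 85 mm tall (the lid is the top 22 mm, same width). Origin: centre of its underside, z up
- spray_can: white and red spray can with a red cap, upright cylinder 44 mm across and 105 mm tall. Origin: centre of its underside, z up
- multimeter: orange hand-held multimeter with a black face, lying face up on the tray floor behind the three containers: 62 mm (its x) by 150 mm (its y) by 35 mm thick. Origin: centre of its underside, z up. It can only be gripped across its 62 mm width, and the containers, about 10 mm from its near side, leave no room for a finger there until they are cleared
- disc_blue: thin blue disc lying in the tray, 62 mm across, 2 mm thick: the place of the solder reel, which stands on it at the start. Origin: centre of its underside (2 mm below its top). It does not move within an episode
- disc_yellow: thin yellow disc lying in the tray, 62 mm across, 2 mm thick: the place of the flux jar, which stands on it at the start. Origin: centre of its underside (2 mm below its top). It does not move within an episode
- disc_red: thin red disc lying in the tray, 62 mm across, 2 mm thick: the place of the spray can, which stands on it at the start. Origin: centre of its underside (2 mm below its top). It does not move within an episode
- side_mat: black rubber side mat on the bench, fixed, 150 mm (its x) by 220 mm (its y), 3 mm thick, empty at the start: the side area. Origin: centre of its underside, z up. Tray, side mat and work mat lie left, ahead and right of the robot in any order, each turned up to 0.2 rad
- work_mat: green cutting mat, fixed, 3 mm thick, with a white outline 92 mm (its x) by 177 mm (its y). Origin: on the bench under the middle of the outline, axes along the outline's sides, z up. The mat spans x -75 to 125, y -100 to 100 mm; a fixed circuit board up to 19 mm high covers x 72 to 118, y -60 to 60 mm; a loose grey knob lies near x 106, y 84 mm
- tray: grey tray, fixed, 190 mm (its x) by 240 mm (its y), floor 4 mm high, rim 12 mm. Origin: centre of underside, z up. Discs in a row at its x -45, y -68, 0, 68 mm in any order, containers on them 20 mm apart, so grip these along the tray's x, above the meter. Meter at its x 20 mm, long side along y, 35 mm free floor behind it. A loose battery lies at x 60, y 102 mm
Not all that is in view belongs to the job. Several things look just like the multimeter: the one meant starts farthest to the robot's left.

How it is judged:
By the outcome, as a careful person would: the job done as asked, in the order asked, and still so for the second after the job is handed in, with the robot touching nothing.
It also fails if it takes over 152 s, if anything falls off the work surface, if the arm or the gripper's body presses on something with over 40 N, if the wrist force passes 120 N, or if a joint passes its speed limit or range.

ROBOT

A 6-joint arm with a two-finger parallel gripper is mounted at the origin on the work surface. World frame = base frame: x ahead of the robot, y to its left, z up, the work surface at z = 0. Lengths are in m, angles in rad, forces in N, time in s.
With the tool pointing down it reaches from about 0.35 to 0.725 m from the base axis. Payload 6 kg.
Tool frame: the origin (TCP) lies at the very end of the fingers, on their centre line; the grasp point (between the pads) lies 19 mm behind it; z points along the fingers, y is the line along which they close (so a half turn about z gives the same grasp; the last joint's range is limited). The gripper opens to 85 mm and grips with 20 to 120 N. Pads are 22 mm wide; open, the fingers measure 114 mm over their backs; the gripper's body (76 mm by 85 mm) begins 54 mm behind the grasp point. The pads swing forward as they close: fully open they stand 13 mm farther back than shut.
Start: joints at [-0.796, 0.04, 0.085, 0, -1.615, -0.334], TCP at [0.256, -0.543, 0.231] pointing down, gripper open.
Joint ranges: [-2.56, 2.56], [-1.29, 2.01], [-1.08, 1.49], [-3.29, 1.98], [-2.81, -0.18], [-2.99, 2.99]. Speed limits (rad/s): [2.57, 2.57, 3.01, 3.14, 3.14, 3.14].

INTERFACE

Orientations are given as a unit quaternion [w, x, y, z].
In Python, from workcell import bot, cams, finish_job gives the robot as it stands. The module is installed in compiled form; this text tells all that it offers.
- The arm moves only by the tool carry_out, never from a script. Its argument "plan" is a list of rows, each a list of 7 numbers: the shift along the tool's x, y, z in mm, then the turn, a rotation vector about the tool's x, y, z in degrees, then the opening, from 0 (shut) to 1 (fully open). A call has exactly 10 rows; each row shifts and turns the commanded pose from where the row before left it, along the tool's axes as they then stand; what a row does not reach is not made up. A row lasts 1/12 s, in which the tool goes at most 41.7 mm and 7.16 degrees, less where a joint would pass 70% of its speed; a pose out of reach is approached as far as the arm can. A call with a gripper value outside its range is refused whole. The fingers move at their own pace and stop on an object; "grip_force" is the grip in N (left out, the last holds). Time passes only in rows, so rows that do not move let the fingers close, or fill a call up. It gives the time, the measured TCP pose, the force, the opening and the grip force at its end, in the units of the state.
- bot.observe(): the state, without advancing time (a new reading comes with each control period).
- cams.capture(name): name is "scene" or "side" or "wrist"; returns the picture (384x512x3 uint8, red, green, blue); there is no depth.
- cams.calibration(name): a dict with "fovy" (degrees; the focal length in pixels is half the picture's height over the tangent of half this angle, whatever the lens; pixels are square), "cx", "cy" (the principal point, pixels), "rvec" (rotation vector, rad) and "tvec" (3), from world to camera coordinates, as OpenCV has them; the wrist camera has in their place "hand_eye" (4x4, takes a point from camera to tool coordinates, whose origin is the TCP and whose axes are the flange's). Camera axes: x right, y down, z forward; pixel columns grow to the right and rows downward; lengths in m; the calibration is good to about 2 mm. A picture is of the moment at which its call begins: read the wrist's pose just before it. calibration takes no time and is no camera call.
- finish_job(): hands the job in; it is judged then, once.
The state is a dict: "t": time; "joint_pos": joint angles; "dq": joint speeds; "joint_torque": joint torques, N m; "ee_pos": TCP position; "tcp_rot": TCP orientation; "force": force on the tool from outside, world axes, zero at the start; "ft_torque": the same for the moment, N m; "width": finger opening in m; "finger_force": force on a finger pad.
Only numpy, scipy, OpenCV 4.12 (cv2) and the standard library are available. Lean on these libraries where they do the work, as an engineer would, in place of code of your own. Each camera call takes 0.05 s, during which the arm holds its last target. There are 200 camera calls.

## Working session

There is one attempt and no reset: what is moved stays moved. The work goes in short steps, Python scripts to look and compute and a tool call to move; the robot and the scene stay as the last step left them, time stands still between calls to the robot, and variables do not carry over. Pictures are saved under pics/ and viewed, at most 14 in all, crops included, and the job is handed in when it is done.

Besides the shell and the picture viewer there is one more tool, called after ">>>" as name([rows], argument=value, ...), one row to a line, values as JSON. carry_out: Moves the arm, as the interface text tells. Its arguments: {"type":"object","properties":{"plan":{"type":"array","items":{"type":"array","items":{"type":"number"}}},"grip_force":{"type":"number"}},"required":["plan"]}

```bash
mkdir -p pics; ls
python3 - <<'E'
from workcell import bot,cams
import cv2,numpy as np
s=bot.observe(); print(s)
ims=[]
for n in ("scene","side"):
    im=cams.capture(n); cv2.imwrite(f"pics/{n}0.png",im[:,:,::-1]); print(n,cams.calibration(n))
    ims.append(cv2.resize(im,(800,600),interpolation=cv2.INTER_CUBIC)); cv2.imwrite(f"pics/{n}0b.png",ims[-1][:,:,::-1])
print(cams.calibration("wrist"))
E
```

```text
pics
{'t': 0.0, 'joint_pos': array([-7.96335919e-01,  4.07612032e-02,  8.38184293e-02, -4.97885879e-04,
       -1.61548291e+00, -3.33707655e-01]), 'dq': array([-0.00063039,  0.00073995, -0.00146468, -0.00099284, -0.00021436,
        0.00037283]), 'joint_torque': array([-6.43577314e-04, -3.68200743e+01,  3.47425890e+01,  6.93255812e+00,
       -5.45291696e-03,  9.62916658e-06]), 'ee_pos': array([ 0.25592284, -0.54231976,  0.23030501]), 'tcp_rot': array([-2.17163185e-04, -2.18607487e-01,  9.75812503e-01,  8.23649535e-04]), 'force': array([ 0.26085598,  0.87360536, -0.53890142]), 'ft_torque': array([0.02859123, 0.04790232, 0.00180471]), 'finger_force': 0.0, 'width': 0.08539232460515646}
scene {'fovy': 48.70383480910135, 'cx': 256.8970645040023, 'cy': 192.23841773090678, 'rvec': array([ 1.70177688,  1.75995897, -0.74785178]), 'tvec': array([ 0.03632659, -0.24022374,  1.2897679 ])}
side {'fovy': 49.352400548074485, 'cx': 254.78015881078977, 'cy': 194.70991210768125, 'rvec': array([ 0.88266045, -2.30063181,  1.34836575]), 'tvec': array([0.32081532, 0.18591466, 1.0302115 ])}
{'fovy': 59.57959214289971, 'cx': 257.03907189507254, 'cy': 187.7287721428139, 'hand_eye': array([[-1.95627429e-04, -9.53030337e-01, -3.02874789e-01,
         7.74374692e-02],
       [ 9.99999981e-01, -1.84893626e-04, -6.41129313e-05,
         6.71005096e-05],
       [ 5.10195059e-06, -3.02874796e-01,  9.53030355e-01,
        -1.43719328e-01],
       [ 0.00000000e+00,  0.00000000e+00,  0.00000000e+00,
         1.00000000e+00]])}
```

View pics/scene0b.png

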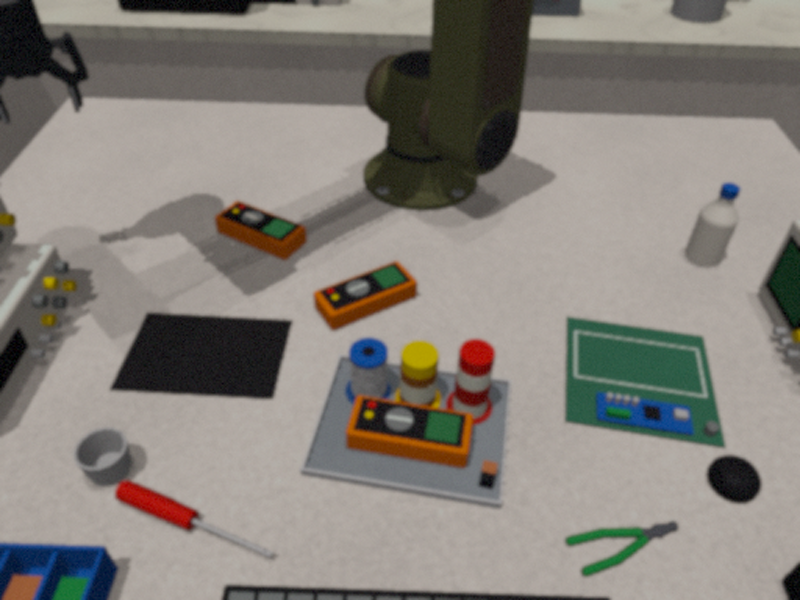

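View pics/side0b.png

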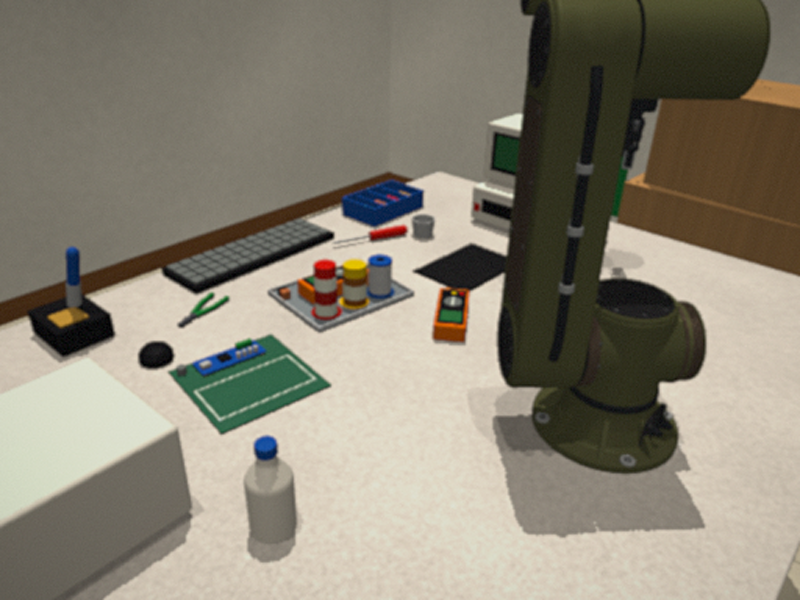

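```bash
cat > h.py <<'E'
import numpy as np,cv2
from workcell import bot,cams
from scipy.spatial.transform import Rotation as R
def pose(s=None):
    s=s or bot.observe(); q=s["tcp_rot"]; return R.from_quat([q[1],q[2],q[3],q[0]]).as_matrix(),np.array(s["ee_pos"])
def cast(n,px,z,ps=None):
    c=cams.calibration(n); f=192/np.tan(np.radians(c["fovy"]/2)); px=np.atleast_2d(px).astype(float)
    d=np.c_[(px[:,0]-c["cx"])/f,(px[:,1]-c["cy"])/f,np.ones(len(px))]
    if n=="wrist":
        Rt,p=ps; H=c["hand_eye"]; d=d@H[:3,:3].T@Rt.T; o=Rt@H[:3,3]+p
    else:
        M=R.from_rotvec(c["rvec"]).as_matrix(); d=d@M; o=-M.T@c["tvec"]
    return o+d*((z-o[2])/d[:,2])[:,None]
def big(m,roi=None):
    m=m.astype(np.uint8)
    if roi: k=np.zeros_like(m); x0,y0,x1,y1=roi; k[y0:y1,x0:x1]=1; m=m*k
    cs,_=cv2.findContours(m,cv2.RETR_EXTERNAL,cv2.CHAIN_APPROX_NONE)
    return max(cs,key=cv2.contourArea)[:,0]
def rect(p):
    (c,sz,a)=cv2.minAreaRect((p[:,:2]*1000).astype(np.float32)); return np.round(c,1),np.round(sz,1),round(a,1)
E
python3 - <<'E'
from h import *
im=cv2.imread("pics/scene0.png"); hsv=cv2.cvtColor(im,cv2.COLOR_BGR2HSV); H,S,V=[hsv[...,i].astype(int) for i in range(3)]
def show(n,m,z,roi):
    c=big(m,roi); p=cast("scene",c,z); print(n,len(c),cv2.contourArea(c),rect(p),c.mean(0))
for px in [(125,225),(205,280),(390,215),(225,290),(430,240)]: print(px,hsv[px[1],px[0]])
show("side",V<45,.003,(60,190,200,270))
show("work",(H>60)&(H<95)&(S>90),.003,(350,190,480,300))
show("red",((H<6)|(H>174))&(S>150),.107,(285,212,325,235))
show("yel",(H>22)&(H<33)&(S>150),.087,(245,210,290,240))
show("blue",(H>105)&(H<120)&(S>120),.08,(215,210,255,232))
org=(H>5)&(H<18)&(S>170)&(V>80)
for r in [(130,120,200,170),(195,160,275,212),(215,250,310,300)]: show("meter",org,.02,r)
b=cast("scene",[(160*.64,0)],0)
tc=np.array([(345,358),(508,382),(498,500),(305,472)])*.64
print("tray corners",cast("scene",tc,.01).round(3))
cv2.imwrite("pics/crop1.png",cv2.resize(im[200:330,185:335],(750,650))[:600])
E
```

```text
(125, 225) [75 41 25]
(205, 280) [105  17 117]
(390, 215) [ 69  38 134]
(225, 290) [101  17 119]
(430, 240) [ 76 123  95]
side 279 4444.5 (array([ 480.5, -301.6]), array([212.4, 141.8]), 88.1) [130.86379928 227.98207885]
work 329 5765.5 (array([497.6, 304.8]), array([193.7, 192.4]), 80.4) [411.90577508 246.3556231 ]
red 61 285.5 (array([561.3,  66.4]), array([38.1, 43.5]), 87.6) [304.42622951 227.        ]
yel 68 387.0 (array([553.1,  -3. ]), array([52.8, 43.2]), 1.4) [268.         229.63235294]
blue 59 267.5 (array([536.4, -68.4]), array([37.9, 43.5]), 2.5) [235.22033898 225.15254237]
meter 129 527.5 (array([ 208.4, -272.8]), array([169.6,  83.2]), 61.1) [165.9379845  150.66666667]
meter 166 697.0 (array([364.8, -80.6]), array([ 81.4, 156.7]), 31.5) [235.42771084 190.95783133]
meter 375 1100.5 (array([610.1, -11. ]), array([153.8,  85.2]), 80.9) [262.55733333 273.09866667]
tray corners [[ 0.488 -0.103  0.01 ]
 [ 0.522  0.121  0.01 ]
 [ 0.701  0.092  0.01 ]
 [ 0.673 -0.135  0.01 ]]
```

View pics/crop1.png

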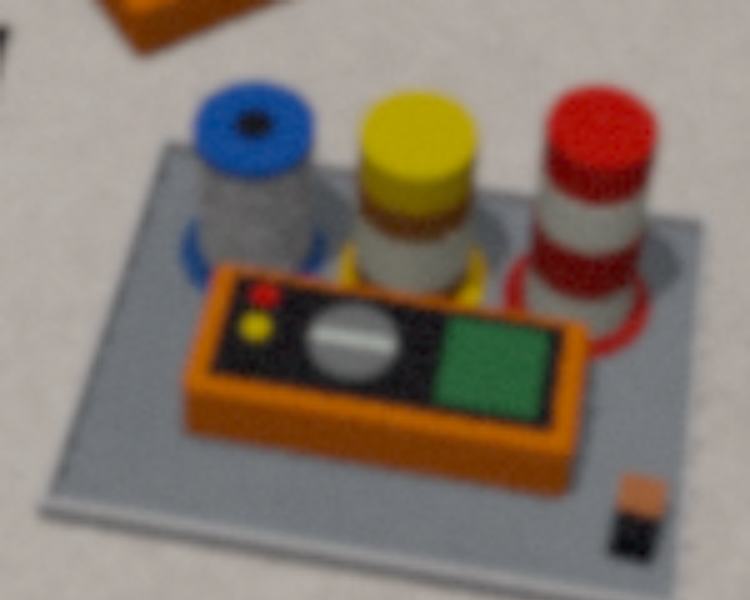

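The three look-alikes in the scene picture (512 px frame) are at (166,151), (235,191) and (263,273), with y ≈ -0.27, -0.08 and -0.01. The crop confirms the one meant is the tray meter at (263,273). It has the largest y, so it is farthest to the robot's left, and it lies behind the reel, jar and can. Next I move the wrist camera over the tray.

>>> carry_out([
  [0,0,-5,0,0,-5.6,1],
  [0,0,-5,0,0,-5.6,1],
  [0,0,-5,0,0,-5.6,1],
  [0,0,-5,0,0,-5.6,1],
  [0,0,-5,0,0,-5.6,1],
  [0,0,-5,0,0,-5.6,1],
  [0,0,-5,0,0,-5.6,1],
  [0,0,-5,0,0,-5.6,1],
  [0,0,-5,0,0,-5.6,1],
  [0,0,-5,0,0,-5.6,1],
])

```text
t: 0.93
ee_pos: [0.256, -0.5425, 0.2809]
tcp_rot: [0.0, -0.653, 0.757, 0.001]
force: [-0.4, -0.6, 0.0]
width: 0.0853
finger_force: 0.0
```

>>> carry_out([
  [-15,-8,0,0,0,0,1],
  [-28,-13,0,0,0,0,1],
  [-28,-13,0,0,0,0,1],
  [-28,-13,0,0,0,0,1],
  [-28,-13,0,0,0,0,1],
  [-28,-13,0,0,0,0,1],
  [-28,-13,0,0,0,0,1],
  [-28,-13,0,0,0,0,1],
  [-28,-13,0,0,0,0,1],
  [-28,-13,0,0,0,0,1],
])

```text
t: 1.77
ee_pos: [0.4206, -0.2962, 0.281]
tcp_rot: [-0.0, -0.651, 0.759, 0.0]
force: [2.2, -0.6, -0.4]
width: 0.0853
finger_force: 0.0
```

>>> carry_out([
  [-28,-13,0,0,0,0,1],
  [-28,-13,0,0,0,0,1],
  [-28,-13,0,0,0,0,1],
  [-28,-13,0,0,0,0,1],
  [-28,-13,0,0,0,0,1],
  [-28,-13,0,0,0,0,1],
  [-28,-13,0,0,0,0,1],
  [-28,-13,0,0,0,0,1],
  [-28,-13,0,0,0,0,1],
  [-15,-8,0,0,0,0,1],
])

```text
t: 2.6
ee_pos: [0.5852, -0.0502, 0.2801]
tcp_rot: [-0.0, -0.652, 0.758, 0.001]
force: [0.8, -0.1, 0.1]
width: 0.0855
finger_force: 0.0
```

Run:
```python
from h import *
import pickle
s=bot.observe(); ps=pose(s); im=cams.capture("wrist")[:,:,::-1]; cv2.imwrite("pics/w1.png",im); pickle.dump(ps,open("w1.pkl","wb"))
cv2.imwrite("pics/w1b.png",cv2.resize(im,(800,600))); print(s["t"],s["ee_pos"],s["joint_pos"],ps[0].round(3))
```

```text
2.6 [ 0.58521942 -0.05017997  0.28007264] [ 2.55028662e-01  1.90772146e-02  1.52441608e-01 -8.95758924e-04
 -1.70567020e+00 -4.05883040e-01] [[-0.15  -0.989 -0.002]
 [-0.989  0.15   0.   ]
 [-0.     0.002 -1.   ]]
```

View pics/w1b.png

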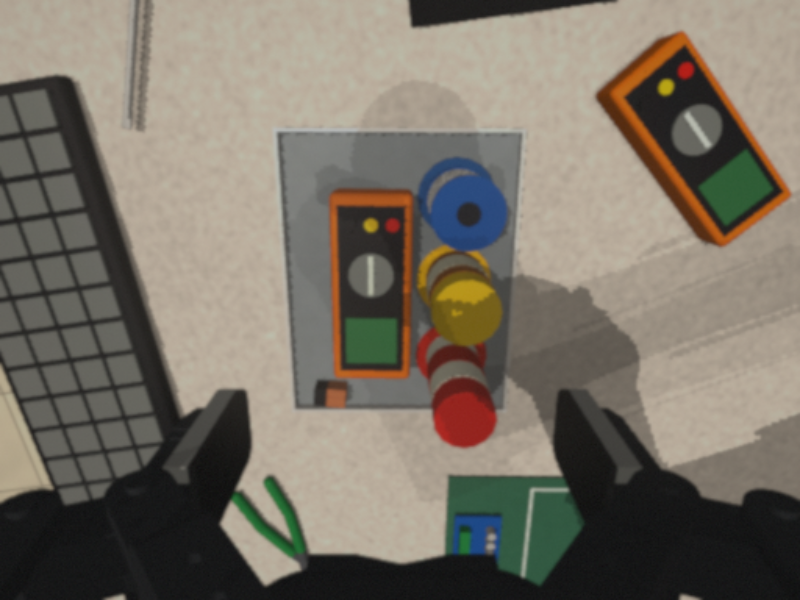

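The wrist picture (800 px frame) shows the tray corners at (277,130), (523,130), (503,408) and (296,408). The reel top is near (467,210), the yellow lid at (466,305), the red cap at (464,412) and the meter at (371,285).

Run:
```python
from h import *
import pickle
ps=pickle.load(open("w1.pkl","rb")); im=cv2.imread("pics/w1.png"); hsv=cv2.cvtColor(im,cv2.COLOR_BGR2HSV); H,S,V=[hsv[...,i].astype(int) for i in range(3)]
k=.64
c=np.array([(277,130),(523,130),(503,408),(296,408)])*k
p=cast("wrist",c,.012,ps); print("tray",p[:,:2].round(4),rect(p), [np.linalg.norm(p[i]-p[i-1]).round(4) for i in range(4)])
def show(n,m,z,roi):
    cc=big(m,[int(v*k) for v in roi]); p=cast("wrist",cc,z,ps); (e,r)=cv2.minEnclosingCircle((p[:,:2]*1000).astype(np.float32)); print(n,rect(p),"circ",np.round(e,1),round(r,1))
show("reel",(H>105)&(H<125)&(S>120)&(V>60),.081,(425,172,520,262))
show("jar",(H>20)&(H<35)&(S>150)&(V>60),.091,(430,277,510,350))
show("can",((H<6)|(H>174))&(S>150)&(V>60),.111,(432,390,500,450))
org=(H>5)&(H<18)&(S>150)&(V>80)
show("meter top",org,.039,(325,185,418,385))
```

```text
tray [[ 0.6659 -0.1383]
 [ 0.4834 -0.1106]
 [ 0.52    0.1219]
 [ 0.7013  0.0941]] (array([592.4,  -8.2]), array([235.3, 184.5]), 81.3) [np.float64(0.2351), np.float64(0.1845), np.float64(0.2353), np.float64(0.1835)]
reel (array([538.2, -66.5]), array([48.4, 49.2]), 29.6) circ [539.6 -68.6] 27.1
jar (array([548.4,  -3.3]), array([48. , 46.7]), 81.3) circ [548.6  -4.8] 26.0
can (array([560.2,  65.4]), array([43.3, 41.8]), 81.3) circ [561.8  63.2] 24.8
meter top (array([614.1, -12.8]), array([149.6,  60.6]), 80.7) circ [614.5 -12.9] 79.3
```

>>> carry_out([
  [8,15,20,0,0,0,1],
  [8,15,20,0,0,0,1],
  [8,14,20,0,0,0,1],
  [0,0,27,0,0,0,1],
  [0,0,27,0,0,0,1],
  [0,0,27,0,0,0,1],
  [0,0,27,0,0,0,1],
  [0,0,27,0,0,0,1],
  [0,0,24,0,0,0,1],
  [0,0,14,0,0,0,1],
], grip_force=60)

```text
t: 3.48
ee_pos: [0.5352, -0.0703, 0.0447]
tcp_rot: [-0.002, -0.651, 0.759, 0.002]
force: [0.2, -0.4, -0.3]
width: 0.0854
finger_force: 0.0
```

>>> carry_out([
  [0,0,0,0,0,0,1],
  [0,0,0,0,0,0,0],
  [0,0,0,0,0,0,0],
  [0,0,0,0,0,0,0],
  [0,0,0,0,0,0,0],
  [0,0,0,0,0,0,0],
  [0,0,0,0,0,0,0],
  [0,0,0,0,0,0,0],
  [0,0,0,0,0,0,0],
  [0,0,0,0,0,0,0],
], grip_force=60)

```text
t: 4.32
ee_pos: [0.5384, -0.0699, 0.0505]
tcp_rot: [0.001, -0.651, 0.759, -0.001]
force: [0.3, 0.7, 5.7]
width: 0.0486
finger_force: 63.1
```

>>> carry_out([
  [0,0,-8,0,0,0,0],
  [0,0,-16,0,0,0,0],
  [0,0,-20,0,0,0,0],
  [0,0,-16,0,0,0,0],
  [8,0,-10,0,0,0,0],
  [16,1,0,0,0,0,0],
  [25,1,0,0,0,0,0],
  [25,1,0,0,0,0,0],
  [25,1,0,0,0,0,0],
  [25,1,0,0,0,0,0],
])

```text
t: 5.15
ee_pos: [0.5122, -0.1928, 0.1174]
tcp_rot: [-0.0, -0.651, 0.759, 0.001]
force: [0.5, 0.7, -3.2]
width: 0.0485
finger_force: 62.7
```

>>> carry_out([
  [25,1,0,0,0,0,0],
  [25,1,0,0,0,0,0],
  [25,1,0,0,0,0,0],
  [25,1,0,0,0,0,0],
  [25,1,0,0,0,0,0],
  [25,1,0,0,0,0,0],
  [18,1,0,0,0,0,0],
  [11,1,0,0,0,0,0],
  [6,1,0,0,0,0,0],
  [0,0,0,0,0,0,0],
])

```text
t: 5.98
ee_pos: [0.4755, -0.3737, 0.1176]
tcp_rot: [-0.0, -0.651, 0.759, 0.001]
force: [0.1, 0.3, -3.8]
width: 0.0484
finger_force: 62.7
```

>>> carry_out([
  [0,0,8,0,0,0,0],
  [0,0,14,0,0,0,0],
  [0,0,14,0,0,0,0],
  [0,0,12,0,0,0,0],
  [0,0,8,0,0,0,0],
  [0,0,5,0,0,0,0],
  [0,0,4,0,0,0,0],
  [0,0,3,0,0,0,0],
  [0,0,1,0,0,0,0],
  [0,0,0,0,0,0,0],
])

```text
t: 6.82
ee_pos: [0.4764, -0.3732, 0.0495]
tcp_rot: [0.0, -0.651, 0.759, -0.0]
force: [0.3, 0.6, -4.5]
width: 0.0483
finger_force: 62.7
```

>>> carry_out([
  [0,0,0.5,0,0,0,0],
  [0,0,0.5,0,0,0,0],
  [0,0,0.5,0,0,0,0],
  [0,0,0.5,0,0,0,0],
  [0,0,0.5,0,0,0,0],
  [0,0,0.5,0,0,0,0],
  [0,0,0,0,0,0,0],
  [0,0,0,0,0,0,0],
  [0,0,0,0,0,0,0],
  [0,0,0,0,0,0,0],
])

```text
t: 7.65
ee_pos: [0.4764, -0.3733, 0.0475]
tcp_rot: [-0.0, -0.651, 0.759, -0.0]
force: [-3.6, 3.9, 6.3]
width: 0.0484
finger_force: 63.3
```

>>> carry_out([
  [0,0,0,0,0,0,1],
  [0,0,0,0,0,0,1],
  [0,0,0,0,0,0,1],
  [0,0,0,0,0,0,1],
  [0,0,-20,0,0,0,1],
  [0,0,-35,0,0,0,1],
  [0,0,-35,0,0,0,1],
  [-20,-1,0,0,0,0,1],
  [-35,-1,0,0,0,0,1],
  [-35,-2,0,0,0,0,1],
])

```text
t: 8.48
ee_pos: [0.4941, -0.2845, 0.1368]
tcp_rot: [0.0, -0.65, 0.76, -0.0]
force: [0.5, 0.5, 0.1]
width: 0.0853
finger_force: 0.0
```

>>> carry_out([
  [-35,-2,0,0,0,0,1],
  [-35,-2,0,0,0,0,1],
  [-35,-2,0,0,0,0,1],
  [-35,-1,0,0,0,0,1],
  [-35,-1,0,0,0,0,1],
  [-35,-1,0,0,0,0,1],
  [-35,-1,0,0,0,0,1],
  [-25,-1,0,0,0,0,1],
  [-12,0,0,0,0,0,1],
  [-5,-1,0,0,0,0,1],
])

```text
t: 9.32
ee_pos: [0.5496, -0.0013, 0.1362]
tcp_rot: [0.0, -0.652, 0.758, 0.0]
force: [-0.2, -0.6, 0.0]
width: 0.0856
finger_force: 0.0
```

>>> carry_out([
  [1,1,10,0,0,0,1],
  [0,0,18,0,0,0,1],
  [0,0,20,0,0,0,1],
  [0,0,18,0,0,0,1],
  [0,0,12,0,0,0,1],
  [0,0,6,0,0,0,1],
  [0,0,0,0,0,0,1],
  [0,0,0,0,0,0,0],
  [0,0,0,0,0,0,0],
  [0,0,0,0,0,0,0],
])

```text
t: 10.15
ee_pos: [0.549, -0.0037, 0.0536]
tcp_rot: [0.001, -0.651, 0.759, -0.0]
force: [-0.2, -0.6, 0.2]
width: 0.0517
finger_force: 0.0
```

>>> carry_out([
  [0,0,0,0,0,0,0],
  [0,0,0,0,0,0,0],
  [0,0,0,0,0,0,0],
  [0,0,0,0,0,0,0],
  [0,0,0,0,0,0,0],
  [0,0,0,0,0,0,0],
  [0,0,0,0,0,0,0],
  [0,0,-8,0,0,0,0],
  [0,0,-16,0,0,0,0],
  [0,0,-20,0,0,0,0],
])

```text
t: 10.98
ee_pos: [0.547, -0.0038, 0.095]
tcp_rot: [-0.002, -0.651, 0.759, 0.001]
force: [0.6, -0.2, -1.5]
width: 0.0467
finger_force: 61.7
```

Run:
```python
from h import *
a=cams.capture("scene")[150:330,60:350,::-1]
cv2.imwrite("pics/c2.png",cv2.resize(a,None,fx=2.7,fy=2.7))
```

```text
(no output)
```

View pics/c2.png

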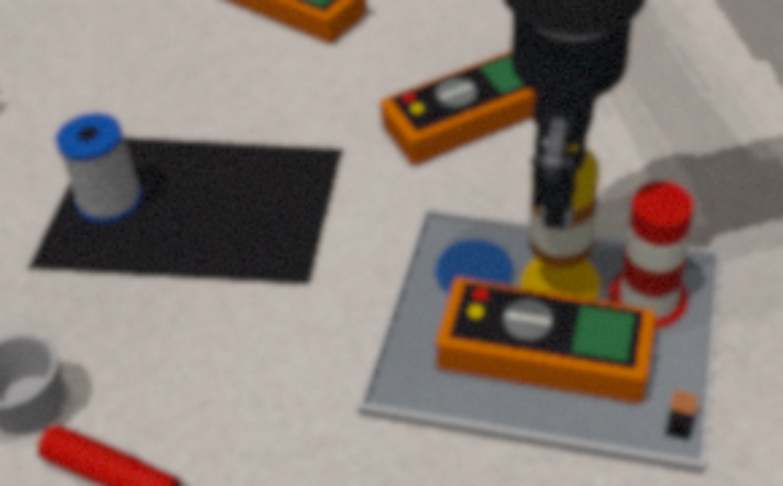

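Picture: the reel stands upright at the left end of the black mat (crop 105,170) and its disc is free. The jar is in the gripper (565,210), and the can and meter have not moved.

>>> carry_out([
  [8,0,-10,0,0,0,0],
  [16,1,-10,0,0,0,0],
  [25,2,0,0,0,0,0],
  [28,2,0,0,0,0,0],
  [28,2,0,0,0,0,0],
  [28,2,0,0,0,0,0],
  [28,2,0,0,0,0,0],
  [28,2,0,0,0,0,0],
  [28,2,0,0,0,0,0],
  [28,2,0,0,0,0,0],
])

```text
t: 11.87
ee_pos: [0.4932, -0.2448, 0.1159]
tcp_rot: [-0.0, -0.651, 0.759, 0.001]
force: [0.3, 0.4, -0.9]
width: 0.0469
finger_force: 61.8
```

>>> carry_out([
  [25,2,0,0,0,0,0],
  [18,2,0,0,0,0,0],
  [11,1,4,0,0,0,0],
  [6,1,12,0,0,0,0],
  [0,0,14,0,0,0,0],
  [0,0,14,0,0,0,0],
  [0,0,10,0,0,0,0],
  [0,0,6,0,0,0,0],
  [0,0,3,0,0,0,0],
  [0,0,0,0,0,0,0],
])

```text
t: 12.7
ee_pos: [0.479, -0.3013, 0.0525]
tcp_rot: [-0.0, -0.651, 0.759, 0.001]
force: [-0.9, -0.9, -1.4]
width: 0.047
finger_force: 61.8
```

>>> carry_out([
  [0,0,1,0,0,0,0],
  [0,0,0.5,0,0,0,0],
  [0,0,0.5,0,0,0,0],
  [0,0,0.5,0,0,0,0],
  [0,0,0.5,0,0,0,0],
  [0,0,0.5,0,0,0,0],
  [0,0,0,0,0,0,0],
  [0,0,0,0,0,0,0],
  [0,0,0,0,0,0,0],
  [0,0,0,0,0,0,0],
])

```text
t: 13.53
ee_pos: [0.4794, -0.3019, 0.0507]
tcp_rot: [0.0, -0.651, 0.759, -0.0]
force: [-2.4, 2.3, 6.2]
width: 0.0464
finger_force: 62.2
```

>>> carry_out([
  [0,0,0,0,0,0,1],
  [0,0,0,0,0,0,1],
  [0,0,0,0,0,0,1],
  [0,0,0,0,0,0,1],
  [0,0,-20,0,0,0,1],
  [0,0,-38,0,0,0,1],
  [0,0,-37,0,0,0,1],
  [-20,-2,0,0,0,0,1],
  [-35,-3,0,0,0,0,1],
  [-35,-3,0,0,0,0,1],
])

```text
t: 14.37
ee_pos: [0.501, -0.2136, 0.1453]
tcp_rot: [0.001, -0.65, 0.76, -0.0]
force: [1.4, 0.6, -1.0]
width: 0.0854
finger_force: 0.0
```

>>> carry_out([
  [-35,-2,0,0,0,0,1],
  [-35,-2,0,0,0,0,1],
  [-35,-2,0,0,0,0,1],
  [-35,-2,0,0,0,0,1],
  [-35,-2,0,0,0,0,1],
  [-35,-2,0,0,0,0,1],
  [-34,-2,0,0,0,0,1],
  [-25,-1,0,0,0,0,1],
  [-12,-1,0,0,0,0,1],
  [-5,-1,0,0,0,0,1],
])

```text
t: 15.2
ee_pos: [0.5612, 0.0677, 0.1444]
tcp_rot: [-0.0, -0.652, 0.758, 0.0]
force: [0.5, -0.6, -0.1]
width: 0.0853
finger_force: 0.0
```

>>> carry_out([
  [2,0,10,0,0,0,1],
  [0,0,18,0,0,0,1],
  [0,0,20,0,0,0,1],
  [0,0,20,0,0,0,1],
  [0,0,14,0,0,0,1],
  [0,0,6,0,0,0,1],
  [0,0,0,0,0,0,1],
  [0,0,0,0,0,0,0],
  [0,0,0,0,0,0,0],
  [0,0,0,0,0,0,0],
])

```text
t: 16.03
ee_pos: [0.5615, 0.0641, 0.0581]
tcp_rot: [0.001, -0.651, 0.759, -0.0]
force: [0.4, 0.0, 0.1]
width: 0.0517
finger_force: 0.0
```

>>> carry_out([
  [0,0,0,0,0,0,0],
  [0,0,0,0,0,0,0],
  [0,0,0,0,0,0,0],
  [0,0,0,0,0,0,0],
  [0,0,0,0,0,0,0],
  [0,0,0,0,0,0,0],
  [0,0,0,0,0,0,0],
  [0,0,-8,0,0,0,0],
  [0,0,-16,0,0,0,0],
  [0,0,-20,0,0,0,0],
])

```text
t: 16.87
ee_pos: [0.5597, 0.0639, 0.0996]
tcp_rot: [-0.002, -0.651, 0.759, 0.001]
force: [-0.0, 0.7, -1.6]
width: 0.043
finger_force: 60.0
```

>>> carry_out([
  [8,0,-10,0,0,0,0],
  [16,2,-10,0,0,0,0],
  [25,3,0,0,0,0,0],
  [28,3,0,0,0,0,0],
  [28,3,0,0,0,0,0],
  [28,3,0,0,0,0,0],
  [28,3,0,0,0,0,0],
  [28,3,0,0,0,0,0],
  [28,3,0,0,0,0,0],
  [28,3,0,0,0,0,0],
])

```text
t: 17.7
ee_pos: [0.4964, -0.1761, 0.1205]
tcp_rot: [-0.0, -0.651, 0.759, 0.0]
force: [0.8, 0.4, -1.8]
width: 0.0431
finger_force: 60.1
```

>>> carry_out([
  [25,2,0,0,0,0,0],
  [20,2,0,0,0,0,0],
  [11,1,4,0,0,0,0],
  [6,1,12,0,0,0,0],
  [0,0,14,0,0,0,0],
  [0,0,14,0,0,0,0],
  [0,0,10,0,0,0,0],
  [0,0,6,0,0,0,0],
  [0,0,3,0,0,0,0],
  [0,0,0,0,0,0,0],
])

```text
t: 18.53
ee_pos: [0.4822, -0.2341, 0.057]
tcp_rot: [-0.0, -0.651, 0.759, 0.001]
force: [-0.1, -0.4, -0.6]
width: 0.043
finger_force: 60.1
```

>>> carry_out([
  [0,0,1,0,0,0,0],
  [0,0,0.5,0,0,0,0],
  [0,0,0.5,0,0,0,0],
  [0,0,0.5,0,0,0,0],
  [0,0,0.5,0,0,0,0],
  [0,0,0.5,0,0,0,0],
  [0,0,0,0,0,0,0],
  [0,0,0,0,0,0,0],
  [0,0,0,0,0,0,0],
  [0,0,0,0,0,0,0],
])

```text
t: 19.37
ee_pos: [0.4827, -0.2346, 0.0551]
tcp_rot: [0.0, -0.651, 0.759, -0.0]
force: [-2.0, 1.5, 6.3]
width: 0.0428
finger_force: 60.4
```

>>> carry_out([
  [0,0,0,0,0,0,1],
  [0,0,0,0,0,0,1],
  [0,0,0,0,0,0,1],
  [0,0,0,0,0,0,1],
  [0,0,-20,0,0,0,1],
  [0,0,-38,0,0,0,1],
  [0,0,-37,0,0,0,1],
  [-15,-6,-20,0,0,0,1],
  [-30,-10,-20,0,0,0,1],
  [-33,-12,-20,0,0,0,1],
])

```text
t: 20.2
ee_pos: [0.522, -0.1616, 0.2108]
tcp_rot: [0.0, -0.65, 0.76, -0.0]
force: [2.1, -0.7, 0.5]
width: 0.0853
finger_force: 0.0
```

>>> carry_out([
  [-33,-12,-10,0,0,0,1],
  [-33,-12,0,0,0,0,1],
  [-30,-12,0,0,0,0,1],
  [-16,-6,0,0,0,0,1],
  [-8,-3,0,0,0,0,1],
  [0,0,0,0,0,0,1],
  [0,0,0,0,0,0,1],
  [0,0,0,0,0,0,1],
  [0,0,0,0,0,0,1],
  [0,0,0,0,0,0,1],
])

```text
t: 21.03
ee_pos: [0.5844, -0.0509, 0.2196]
tcp_rot: [0.0, -0.651, 0.759, -0.0]
force: [0.4, -0.4, -1.0]
width: 0.0854
finger_force: 0.0
```

Run:
```python
from h import *
import pickle
s=bot.observe(); ps=pose(s); im=np.ascontiguousarray(cams.capture("wrist")[:,:,::-1]); cv2.imwrite("pics/w2.png",im); pickle.dump(ps,open("w2.pkl","wb"))
sc=cams.capture("scene")[:,:,::-1]
hsv=cv2.cvtColor(im,cv2.COLOR_BGR2HSV); H,S,V=[hsv[...,i].astype(int) for i in range(3)]
print(s["ee_pos"])
def show(n,m,z,roi=None):
    cc=big(m,roi); p=cast("wrist",cc,z,ps); print(n,rect(p),cc.mean(0).round())
up=(0,0,512,270)
show("blue",(H>100)&(H<125)&(S>120)&(V>50),.006,up)
show("yel",(H>20)&(H<35)&(S>150)&(V>60),.006,up)
show("red",((H<5)|(H>174))&(S>150)&(V>60),.006,up)
show("meter",(H>5)&(H<18)&(S>150)&(V>80),.039,(150,60,290,300))
cv2.imwrite("pics/w2b.png",np.hstack([cv2.resize(im,(400,300)),cv2.resize(sc,(400,300))]))
```

```text
[ 0.58443388 -0.05088889  0.21964018]
blue (array([538.5, -67.9]), array([59.1, 58.8]), 55.0) [297. 133.]
yel (array([549.2,  -0.7]), array([58.2, 59.4]), 6.2) [295. 194.]
red (array([559.4,  65.5]), array([56.7, 59.5]), 81.2) [293. 248.]
meter (array([614.2, -12.6]), array([152.3,  60.7]), 80.6) [234. 198.]
```

View pics/w2b.png

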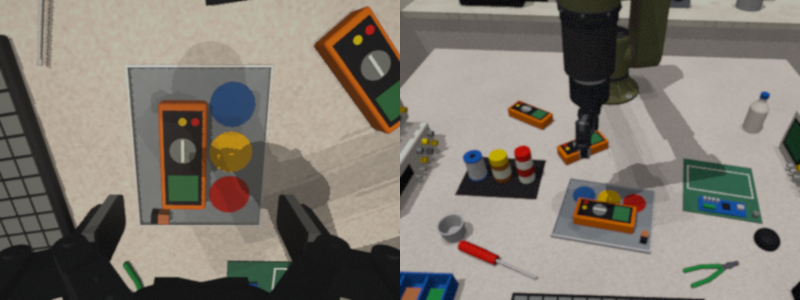

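The picture shows all three containers upright on the black mat, the discs free at wrist (297,133), (295,194) and (293,248), and the meter unmoved. The disc spacing measures about 68 mm and the meter 152x61 mm, both consistent with the sizes given.

>>> carry_out([
  [-8,-5,8,0,0,0,1],
  [-12,-6,15,0,0,0,1],
  [-12,-6,22,0,0,0,1],
  [-8,-4,25,0,0,0,1],
  [-3,-2,27,0,0,0,1],
  [0,0,27,0,0,0,1],
  [0,0,25,0,0,0,1],
  [0,0,20,0,0,0,1],
  [0,0,14,0,0,0,1],
  [0,0,7,0,0,0,1],
], grip_force=70)

```text
t: 21.97
ee_pos: [0.6125, -0.0107, 0.0257]
tcp_rot: [-0.002, -0.651, 0.759, 0.001]
force: [-0.7, -0.4, -0.2]
width: 0.0857
finger_force: 0.0
```

>>> carry_out([
  [0,0,4,0,0,0,1],
  [0,0,4,0,0,0,1],
  [0,0,3,0,0,0,1],
  [0,0,2,0,0,0,1],
  [0,0,2,0,0,0,1],
  [0,0,2,0,0,0,1],
  [0,0,2,0,0,0,1],
  [0,0,2,0,0,0,1],
  [0,0,1,0,0,0,1],
  [0,0,0,0,0,0,1],
])

```text
t: 22.8
ee_pos: [0.6138, -0.0109, 0.007]
tcp_rot: [-0.0, -0.651, 0.759, 0.0]
force: [-0.3, 0.1, -0.2]
width: 0.0854
finger_force: 0.0
```

>>> carry_out([
  [0,0,0,0,0,0,0],
  [0,0,0,0,0,0,0],
  [0,0,0,0,0,0,0],
  [0,0,0,0,0,0,0],
  [0,0,0,0,0,0,0],
  [0,0,0,0,0,0,0],
  [0,0,0,0,0,0,0],
  [0,0,0,0,0,0,0],
  [0,0,0,0,0,0,0],
  [0,0,0,0,0,0,0],
], grip_force=70)

```text
t: 23.63
ee_pos: [0.6145, -0.0107, 0.0081]
tcp_rot: [0.001, -0.651, 0.759, -0.0]
force: [0.8, 0.8, 5.4]
width: 0.0612
finger_force: 79.3
```

>>> carry_out([
  [0,0,-4,0,0,0,0],
  [0,0,-8,0,0,0,0],
  [0,0,-14,0,0,0,0],
  [0,0,-20,0,0,0,0],
  [0,0,-25,0,0,0,0],
  [0,0,-25,0,0,0,0],
  [0,0,-14,0,0,0,0],
  [0,0,-8,0,0,0,0],
  [0,0,-2,0,0,0,0],
  [0,0,0,0,0,0,0],
])

```text
t: 24.47
ee_pos: [0.6136, -0.0108, 0.1266]
tcp_rot: [-0.0, -0.651, 0.759, 0.001]
force: [-0.3, 0.2, -2.8]
width: 0.061
finger_force: 78.7
```

Run:
```python
from h import *
a=cams.capture("scene")[:,:,::-1][170:330,190:480]
im=np.ascontiguousarray(cams.capture("scene")[:,:,::-1]); hsv=cv2.cvtColor(im,cv2.COLOR_BGR2HSV)
H,S,V=[hsv[...,i].astype(int) for i in range(3)]
# white outline
m=((S<70)&(V>140)); g=cv2.convexHull(big((H>60)&(H<95)&(S>90),(350,190,480,300)).reshape(-1,1,2))
k=np.zeros(m.shape,np.uint8); cv2.fillConvexPoly(k,g,1); k=cv2.erode(k,np.ones((5,5)))
c=big(cv2.morphologyEx((m&(k>0)).astype(np.uint8),cv2.MORPH_CLOSE,np.ones((3,3)))); p=cast("scene",c,.003); print(rect(p),c.mean(0),c.min(0),c.max(0))
cv2.imwrite("pics/c3.png",cv2.resize(a,None,fx=2.7,fy=2.7))
```

```text
(array([475.9, 339.3]), array([119.2,  94.5]), 80.4) [432.5625     242.33333333] [395 221] [452 254]
```

View pics/c3.png

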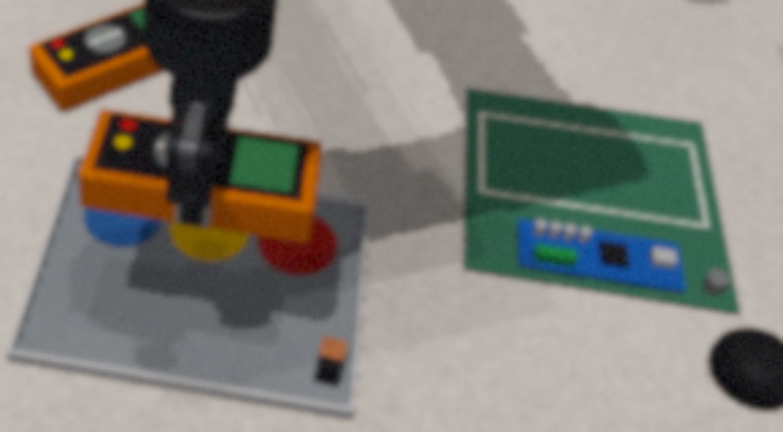

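The meter hangs level in the gripper, crop (200,175). The white outline's corners are at crop (480,110), (696,145), (710,228) and (480,193). A shadow cut it in my mask, so I measure it with a top-hat filter in both cameras.

```bash
cat > outl.py <<'E'
from h import *
for n in ("scene","side"):
    im=cams.capture(n)[:,:,::-1].copy()
    a=im[...,2].astype(np.uint8); th=cv2.morphologyEx(a,cv2.MORPH_TOPHAT,np.ones((7,7),np.uint8)).astype(float)
    ys,xs=np.mgrid[0:384,0:512]; px=np.c_[xs.ravel(),ys.ravel()]; p=cast(n,px,.003)[:,:2]*1000
    yaw=np.radians(-9.6); ex=np.array([np.cos(yaw),np.sin(yaw)]); ey=np.array([-ex[1],ex[0]]); o=np.array([473,309.])
    q=np.c_[(p-o)@ex,(p-o)@ey]; w=th.ravel(); ok=(w>25)
    r={}
    for nm,ax,s0 in (("x-",0,-46),("x+",0,46),("y-",1,-88),("y+",1,88)):
        b=1-ax; k=ok&(abs(q[:,ax]-s0)<10)&(abs(q[:,b])<(75 if b else 33))
        if k.sum()>8:
            f=np.polyfit(q[k,b],q[k,ax],1,w=w[k]); print(n,nm,k.sum(),f.round(3))
E
python3 outl.py
```

```text
scene x- 232 [-2.0000e-03 -4.6424e+01]
scene x+ 277 [-4.0000e-03  4.2533e+01]
scene y- 92 [ 2.0000e-03 -8.6788e+01]
scene y+ 95 [3.0000e-03 8.7312e+01]
side x- 165 [-2.0000e-03 -4.7708e+01]
side x+ 144 [-1.000e-03  4.145e+01]
side y- 51 [ 4.0000e-03 -8.5902e+01]
side y+ 62 [-0.    88.087]
```

>>> carry_out([
  [-8,5,0,0,0,0,0],
  [-16,10,0,0,0,0,0],
  [-22,14,0,0,0,0,0],
  [-22,14,0,0,0,0,0],
  [-22,14,0,0,0,0,0],
  [-22,14,0,0,0,0,0],
  [-22,14,0,0,0,0,0],
  [-22,14,0,0,0,0,0],
  [-22,14,0,0,0,0,0],
  [-22,14,0,0,0,0,0],
])

```text
t: 25.5
ee_pos: [0.5177, 0.2074, 0.1268]
tcp_rot: [-0.0, -0.651, 0.759, 0.0]
force: [0.8, 0.1, -2.7]
width: 0.0605
finger_force: 78.6
```

>>> carry_out([
  [-22,14,0,0,0,0,0],
  [-22,14,0,0,0,0,0],
  [-22,14,0,0,0,0,0],
  [-16,11,0,0,0,0,0],
  [-10,7,0,0,0,0,0],
  [-5,3,0,0,0,0,0],
  [0,0,10,0,0,0.7,0],
  [0,0,20,0,0,0,0],
  [0,0,20,0,0,0,0],
  [0,0,10,0,0,0,0],
])

```text
t: 26.33
ee_pos: [0.4705, 0.3096, 0.0636]
tcp_rot: [-0.002, -0.646, 0.764, 0.0]
force: [-0.3, 0.4, -4.5]
width: 0.0612
finger_force: 78.5
```

>>> carry_out([
  [0,0,0,0,0,0,0],
  [0,0,10,0,0,0,0],
  [0,0,15,0,0,0,0],
  [0,0,12,0,0,0,0],
  [0,0,8,0,0,0,0],
  [0,0,4,0,0,0,0],
  [0,0,2,0,0,0,0],
  [0,0,0,0,0,0,0],
  [0,0,0,0,0,0,0],
  [0,0,0,0,0,0,0],
])

```text
t: 27.17
ee_pos: [0.4717, 0.312, 0.0172]
tcp_rot: [0.001, -0.647, 0.763, 0.0]
force: [0.2, -0.2, -3.0]
width: 0.0608
finger_force: 78.6
```

Run:
```python
from h import *
M,p=pose(); d=np.array([.4706,.3111])-p[:2]; print(p,np.degrees(np.arctan2(-M[1,1],-M[0,1])), "tool shift mm",(M[:2,:2].T@d*1000).round(1))
```

```text
[0.47173115 0.31197546 0.0171625 ] -9.436017289141974 tool shift mm [1. 1.]
```

>>> carry_out([
  [1,1,2,0,0,0,0],
  [0,0,2,0,0,0,0],
  [0,0,2,0,0,0,0],
  [0,0,1,0,0,0,0],
  [0,0,1,0,0,0,0],
  [0,0,0.5,0,0,0,0],
  [0,0,0,0,0,0,0],
  [0,0,0,0,0,0,0],
  [0,0,0,0,0,0,0],
  [0,0,0,0,0,0,0],
])

```text
t: 28.0
ee_pos: [0.4703, 0.3108, 0.0079]
tcp_rot: [0.0, -0.647, 0.763, 0.0]
force: [0.4, -0.0, -2.9]
width: 0.0608
finger_force: 78.6
```

>>> carry_out([
  [0,0,0.4,0,0,0,0],
  [0,0,0.4,0,0,0,0],
  [0,0,0.4,0,0,0,0],
  [0,0,0.4,0,0,0,0],
  [0,0,0.4,0,0,0,0],
  [0,0,0,0,0,0,0],
  [0,0,0,0,0,0,0],
  [0,0,0,0,0,0,0],
  [0,0,0,0,0,0,0],
  [0,0,0,0,0,0,0],
])

```text
t: 28.83
ee_pos: [0.4703, 0.3108, 0.007]
tcp_rot: [0.0, -0.647, 0.763, -0.0]
force: [-6.0, -2.4, 5.5]
width: 0.061
finger_force: 79.9
```

>>> carry_out([
  [0,0,0,0,0,0,1],
  [0,0,0,0,0,0,1],
  [0,0,0,0,0,0,1],
  [0,0,0,0,0,0,1],
  [0,0,-5,0,0,0,1],
  [0,0,-12,0,0,0,1],
  [0,0,-20,0,0,0,1],
  [0,0,-30,0,0,0,1],
  [0,0,-35,0,0,0,1],
  [5,0,-35,0,0,0,1],
])

```text
t: 29.67
ee_pos: [0.4693, 0.3058, 0.1452]
tcp_rot: [0.0, -0.647, 0.763, -0.0]
force: [-0.3, 0.7, -0.3]
width: 0.0855
finger_force: 0.0
```

>>> carry_out([
  [10,0,-35,0,0,0,1],
  [15,0,-30,0,0,0,1],
  [15,0,-15,0,0,0,1],
  [10,0,-10,0,0,0,1],
  [5,0,0,0,0,0,1],
  [0,0,0,0,0,0,1],
  [0,0,0,0,0,0,1],
  [0,0,0,0,0,0,1],
  [0,0,0,0,0,0,1],
  [0,0,0,0,0,0,1],
])

```text
t: 30.5
ee_pos: [0.4602, 0.2518, 0.2316]
tcp_rot: [-0.001, -0.647, 0.763, -0.0]
force: [0.6, -0.3, -0.1]
width: 0.0855
finger_force: 0.0
```

Run:
```python
from h import *
s=bot.observe(); ps=pose(s); im=np.ascontiguousarray(cams.capture("wrist")[:,:,::-1]); cv2.imwrite("pics/w3.png",im); cv2.imwrite("pics/w3b.png",cv2.resize(im,(800,600)))
print(s["t"],s["ee_pos"])
hsv=cv2.cvtColor(im,cv2.COLOR_BGR2HSV); H,S,V=[hsv[...,i].astype(int) for i in range(3)]
cc=big((H>5)&(H<18)&(S>150)&(V>70),(150,0,400,384)); print("meter",rect(cast("wrist",cc,.038,ps)),cc.mean(0))
th=cv2.morphologyEx(im[...,2],cv2.MORPH_TOPHAT,np.ones((9,9),np.uint8)).astype(float)
ys,xs=np.mgrid[0:384,0:512]; px=np.c_[xs.ravel(),ys.ravel()]; p=cast("wrist",px,.003,ps)[:,:2]*1000
yaw=np.radians(-9.5); ex=np.array([np.cos(yaw),np.sin(yaw)]); ey=np.array([-ex[1],ex[0]]); o=np.array([470.6,310.1])
q=np.c_[(p-o)@ex,(p-o)@ey]; w=th.ravel(); ok=w>25
for nm,ax,s0 in (("x-",0,-45),("x+",0,45),("y-",1,-87),("y+",1,87)):
    b=1-ax; k=ok&(abs(q[:,ax]-s0)<9)&(abs(q[:,b])<(75 if b else 33))
    if k.sum()>8: print(nm,k.sum(),np.polyfit(q[k,b],q[k,ax],1,w=w[k]).round(3))
```

```text
30.5 [0.46016568 0.25176674 0.23162466]
meter (array([469.6, 308. ]), array([152.7,  61.4]), 80.0) [256.67679558 207.55248619]
x- 568 [  0.    -44.784]
x+ 579 [ 0.    44.514]
y- 299 [ 1.0000e-03 -8.6306e+01]
y+ 393 [-1.1000e-02  9.0233e+01]
```

View pics/w3b.png

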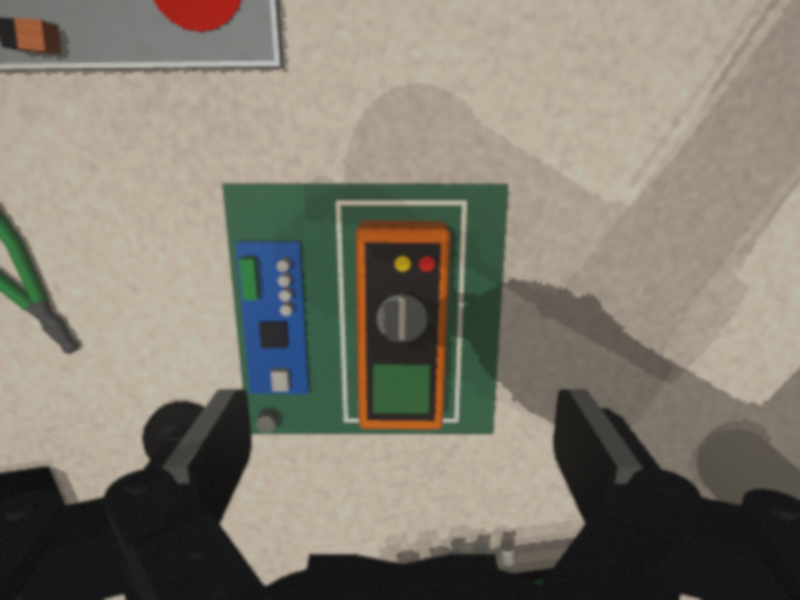

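The meter lies face up inside the outline. Its centre is within about 2 mm of the outline's, and their angles agree. I now go back over the side mat to find the containers.

>>> carry_out([
  [15,-3,0,0,0,0,1],
  [30,-6,0,0,0,0,1],
  [35,-7,0,0,0,0,1],
  [35,-7,0,0,0,0,1],
  [35,-7,0,0,0,0,1],
  [35,-7,0,0,0,0,1],
  [35,-7,0,0,0,0,1],
  [35,-7,0,0,0,0,1],
  [35,-7,0,0,0,0,1],
  [35,-7,0,0,0,0,1],
])

```text
t: 31.38
ee_pos: [0.4706, -0.0817, 0.233]
tcp_rot: [0.0, -0.647, 0.763, -0.0]
force: [1.1, -0.4, 0.8]
width: 0.0855
finger_force: 0.0
```

>>> carry_out([
  [35,-7,0,0,0,0,1],
  [35,-7,0,0,0,0,1],
  [35,-7,0,0,0,0,1],
  [35,-7,0,0,0,0,1],
  [35,-7,0,0,0,0,1],
  [30,-6,0,0,0,0,1],
  [18,-4,0,0,0,0,1],
  [9,-2,0,0,0,0,1],
  [4,-1,0,0,0,0,1],
  [0,0,0,0,0,0,1],
])

```text
t: 32.22
ee_pos: [0.4795, -0.3207, 0.2324]
tcp_rot: [-0.0, -0.646, 0.763, 0.0]
force: [0.8, 0.9, -0.1]
width: 0.0854
finger_force: 0.0
```

Run:
```python
from h import *
s=bot.observe(); ps=pose(s); im=np.ascontiguousarray(cams.capture("wrist")[:,:,::-1]); cv2.imwrite("pics/w4.png",im); cv2.imwrite("pics/w4b.png",cv2.resize(im,(800,600)))
print(s["t"],s["ee_pos"])
hsv=cv2.cvtColor(im,cv2.COLOR_BGR2HSV); H,S,V=[hsv[...,i].astype(int) for i in range(3)]
roi=(170,30,350,330)
for n,m,z in (("reel",(H>100)&(H<125)&(S>120)&(V>50),.078),("jar",(H>20)&(H<35)&(S>150)&(V>60),.088),("can",((H<5)|(H>174))&(S>150)&(V>60),.108)):
    cc=big(m,roi); p=cast("wrist",cc,z,ps); e,r=cv2.minEnclosingCircle((p[:,:2]*1000).astype(np.float32)); print(n,rect(p),np.round(e,1),round(r,1),cc.mean(0).round())
```

```text
32.2167 [ 0.47953339 -0.32073098  0.23239941]
reel (array([ 476.6, -369.9]), array([50.5, 50.8]), 80.5) [ 476.6 -370.2] 25.8 [251. 114.]
jar (array([ 478.6, -302.5]), array([48.2, 50.7]), 5.6) [ 478.  -302.3] 25.7 [262. 191.]
can (array([ 480.6, -236.8]), array([51.4, 40.2]), 80.5) [ 480.9 -236.9] 25.9 [271. 266.]
```

View pics/w4b.png

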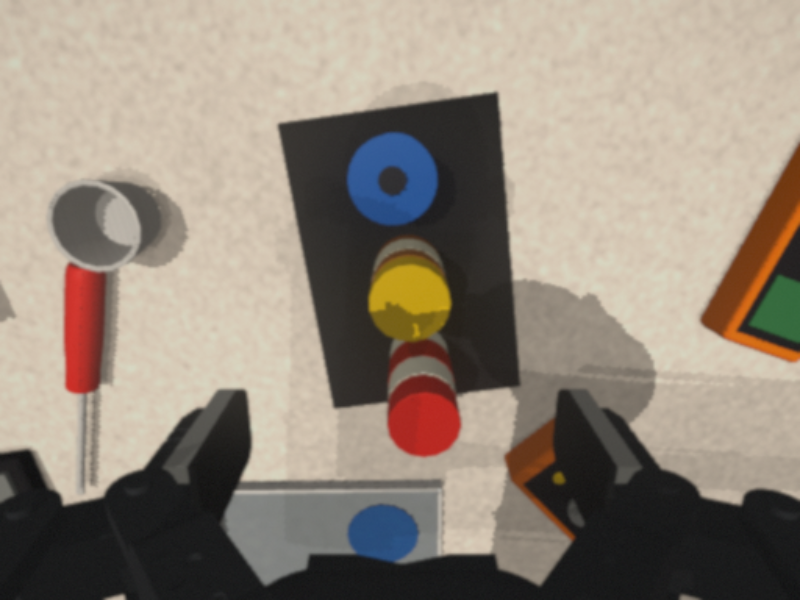

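All three stand upright on the mat: reel (393,180), jar (410,298) and can (424,420) in the 800 px frame. I take the can first, since it has the farthest place.

>>> carry_out([
  [-10,1.6,5,0,0,0,1],
  [-22,3,10,0,0,0,1],
  [-24,3,10,0,0,0,1],
  [-20,3,15,0,0,0,1],
  [-10.5,1,20,0,0,0,1],
  [0,0,25,0,0,0,1],
  [0,0,28,0,0,0,1],
  [0,0,26,0,0,0,1],
  [0,0,18,0,0,0,1],
  [0,0,11,0,0,0,1],
], grip_force=60)

```text
t: 33.1
ee_pos: [0.4814, -0.2311, 0.0622]
tcp_rot: [-0.001, -0.647, 0.762, 0.001]
force: [0.2, -0.3, 0.0]
width: 0.0855
finger_force: 0.0
```

>>> carry_out([
  [0,0,6,0,0,0,1],
  [0,0,2,0,0,0,1],
  [0,0,0,0,0,0,1],
  [0,0,0,0,0,0,1],
  [0,0,0,0,0,0,0],
  [0,0,0,0,0,0,0],
  [0,0,0,0,0,0,0],
  [0,0,0,0,0,0,0],
  [0,0,0,0,0,0,0],
  [0,0,0,0,0,0,0],
])

```text
t: 33.93
ee_pos: [0.4825, -0.2333, 0.0574]
tcp_rot: [-0.0, -0.647, 0.763, -0.0]
force: [-2.3, 1.2, 4.7]
width: 0.0431
finger_force: 60.4
```

>>> carry_out([
  [0,0,0,0,0,0,0],
  [0,0,0,0,0,0,0],
  [0,0,0,0,0,0,0],
  [0,0,-8,0,0,0,0],
  [0,0,-16,0,0,0,0],
  [0,0,-20,0,0,0,0],
  [0,0,-16,0,0,0,0],
  [0,0,-8,0,0,0,0],
  [0,0,-2,0,0,0,0],
  [0,0,0,0,0,0,0],
])

```text
t: 34.77
ee_pos: [0.4826, -0.2329, 0.1266]
tcp_rot: [0.0, -0.646, 0.763, 0.0]
force: [-0.5, 0.3, -2.1]
width: 0.0432
finger_force: 60.9
```

>>> carry_out([
  [-10,-1,0,0,0,0,0],
  [-18,-2,0,0,0,0,0],
  [-26,-2,0,0,0,0,0],
  [-28,-2,0,0,0,0,0],
  [-28,-3,0,0,0,0,0],
  [-28,-3,0,0,0,0,0],
  [-28,-3,0,0,0,0,0],
  [-28,-2,0,0,0,0,0],
  [-28,-2,0,0,0,0,0],
  [-28,-2,0,0,0,0,0],
])

```text
t: 35.6
ee_pos: [0.5446, 0.0118, 0.1252]
tcp_rot: [-0.001, -0.647, 0.763, 0.001]
force: [0.8, 0.0, -1.8]
width: 0.0432
finger_force: 60.9
```

>>> carry_out([
  [-24,-2,0,0,0,0,0],
  [-18,-1,0,0,0,0,0],
  [-11,-1,0,0,0,0,0],
  [-5.5,-0.5,0,0,0,0,0],
  [0,0,6,0,0,0,0],
  [0,0,12,0,0,0,0],
  [0,0,12,0,0,0,0],
  [0,0,8,0,0,0,0],
  [0,0,2,0,0,0,0],
  [0,0,0,0,0,0,0],
])

```text
t: 36.43
ee_pos: [0.5586, 0.066, 0.0853]
tcp_rot: [-0.001, -0.646, 0.763, 0.0]
force: [0.9, 1.0, -1.3]
width: 0.0429
finger_force: 60.9
```

>>> carry_out([
  [0,0,4,0,0,0,0],
  [0,0,6,0,0,0,0],
  [0,0,5,0,0,0,0],
  [0,0,4,0,0,0,0],
  [0,0,2,0,0,0,0],
  [0,0,1,0,0,0,0],
  [0,0,0,0,0,0,0],
  [0,0,0,0,0,0,0],
  [0,0,0,0,0,0,0],
  [0,0,0,0,0,0,0],
])

```text
t: 37.27
ee_pos: [0.5594, 0.0669, 0.0651]
tcp_rot: [0.0, -0.647, 0.763, -0.0]
force: [0.4, 0.5, -2.1]
width: 0.0426
finger_force: 60.9
```

>>> carry_out([
  [0,0,1.5,0,0,0,0],
  [0,0,1,0,0,0,0],
  [0,0,0.6,0,0,0,0],
  [0,0,0.5,0,0,0,0],
  [0,0,0.5,0,0,0,0],
  [0,0,0.5,0,0,0,0],
  [0,0,0.5,0,0,0,0],
  [0,0,0.4,0,0,0,0],
  [0,0,0,0,0,0,0],
  [0,0,0,0,0,0,0],
])

```text
t: 38.1
ee_pos: [0.5593, 0.0669, 0.0604]
tcp_rot: [0.0, -0.647, 0.763, -0.0]
force: [-4.7, 0.7, 4.5]
width: 0.0429
finger_force: 61.4
```

>>> carry_out([
  [0,0,0,0,0,0,1],
  [0,0,0,0,0,0,1],
  [0,0,0,0,0,0,1],
  [0,0,0,0,0,0,1],
  [0,0,-18,0,0,0,1],
  [0,0,-35,0,0,0,1],
  [0,0,-32,0,0,0,1],
  [20,1,0,0,0,0,1],
  [35,2,0,0,0,0,1],
  [35,2,0,0,0,0,1],
])

```text
t: 38.93
ee_pos: [0.5396, -0.0213, 0.1447]
tcp_rot: [0.001, -0.647, 0.762, -0.0]
force: [1.7, 0.4, 0.0]
width: 0.0851
finger_force: 0.0
```

>>> carry_out([
  [35,2,0,0,0,0,1],
  [35,2,0,0,0,0,1],
  [35,2,0,0,0,0,1],
  [35,2,0,0,0,0,1],
  [35,1,0,0,0,0,1],
  [35,1,0,0,0,0,1],
  [34,1,0,0,0,0,1],
  [25,1,0,0,0,0,1],
  [12,1,0,0,0,0,1],
  [5,1,0,0,0,0,1],
])

```text
t: 39.77
ee_pos: [0.4782, -0.3026, 0.1439]
tcp_rot: [-0.0, -0.646, 0.764, 0.0]
force: [0.1, 0.2, 0.2]
width: 0.085
finger_force: 0.0
```

>>> carry_out([
  [0,0,10,0,0,0,1],
  [0,0,18,0,0,0,1],
  [0,0,20,0,0,0,1],
  [0,0,20,0,0,0,1],
  [0,0,14,0,0,0,1],
  [0,0,8,0,0,0,1],
  [0,0,2,0,0,0,1],
  [0,0,0,0,0,0,1],
  [0,0,0,0,0,0,1],
  [0,0,0,0,0,0,1],
])

```text
t: 40.6
ee_pos: [0.4796, -0.301, 0.0536]
tcp_rot: [0.0, -0.647, 0.763, -0.001]
force: [0.4, 0.4, 0.1]
width: 0.0854
finger_force: 0.0
```

>>> carry_out([
  [0,0,2,0,0,0,1],
  [0,0,0,0,0,0,0],
  [0,0,0,0,0,0,0],
  [0,0,0,0,0,0,0],
  [0,0,0,0,0,0,0],
  [0,0,0,0,0,0,0],
  [0,0,0,0,0,0,0],
  [0,0,0,0,0,0,0],
  [0,0,0,0,0,0,0],
  [0,0,0,0,0,0,0],
])

```text
t: 41.43
ee_pos: [0.479, -0.3011, 0.0507]
tcp_rot: [0.0, -0.647, 0.763, -0.0]
force: [-0.9, -0.2, 3.1]
width: 0.0471
finger_force: 61.8
```

>>> carry_out([
  [0,0,0,0,0,0,0],
  [0,0,0,0,0,0,0],
  [0,0,0,0,0,0,0],
  [0,0,-8,0,0,0,0],
  [0,0,-16,0,0,0,0],
  [0,0,-20,0,0,0,0],
  [0,0,-16,0,0,0,0],
  [0,0,-8,0,0,0,0],
  [0,0,-2,0,0,0,0],
  [0,0,0,0,0,0,0],
])

```text
t: 42.27
ee_pos: [0.4788, -0.3007, 0.1198]
tcp_rot: [0.0, -0.646, 0.763, 0.0]
force: [0.0, 1.2, -1.4]
width: 0.0465
finger_force: 61.8
```

>>> carry_out([
  [-10,-1,0,0,0,0,0],
  [-18,-1,0,0,0,0,0],
  [-26,-2,0,0,0,0,0],
  [-28,-2,0,0,0,0,0],
  [-28,-2,0,0,0,0,0],
  [-28,-2,0,0,0,0,0],
  [-28,-2,0,0,0,0,0],
  [-28,-2,0,0,0,0,0],
  [-28,-1,0,0,0,0,0],
  [-28,-1,0,0,0,0,0],
])

```text
t: 43.1
ee_pos: [0.5349, -0.055, 0.1186]
tcp_rot: [-0.001, -0.647, 0.763, 0.001]
force: [0.7, -0.3, -1.9]
width: 0.0469
finger_force: 61.8
```

>>> carry_out([
  [-24,-1,0,0,0,0,0],
  [-18,-1,0,0,0,0,0],
  [-11,-1,0,0,0,0,0],
  [-5,-1,0,0,0,0,0],
  [0,0,6,0,0,0,0],
  [0,0,12,0,0,0,0],
  [0,0,12,0,0,0,0],
  [0,0,8,0,0,0,0],
  [0,0,2,0,0,0,0],
  [0,0,0,0,0,0,0],
])

```text
t: 43.93
ee_pos: [0.5483, -0.0012, 0.0788]
tcp_rot: [-0.001, -0.646, 0.763, 0.0]
force: [-0.3, 0.5, -1.6]
width: 0.0468
finger_force: 61.8
```

>>> carry_out([
  [0,0,4,0,0,0,0],
  [0,0,6,0,0,0,0],
  [0,0,5,0,0,0,0],
  [0,0,4,0,0,0,0],
  [0,0,2,0,0,0,0],
  [0,0,1,0,0,0,0],
  [0,0,1,0,0,0,0],
  [0,0,0,0,0,0,0],
  [0,0,0,0,0,0,0],
  [0,0,0,0,0,0,0],
])

```text
t: 44.77
ee_pos: [0.5493, -0.0004, 0.0576]
tcp_rot: [0.0, -0.647, 0.763, -0.0]
force: [0.7, 0.1, -2.1]
width: 0.0467
finger_force: 61.8
```

>>> carry_out([
  [0,0,1,0,0,0,0],
  [0,0,1,0,0,0,0],
  [0,0,0.6,0,0,0,0],
  [0,0,0.5,0,0,0,0],
  [0,0,0.5,0,0,0,0],
  [0,0,0.5,0,0,0,0],
  [0,0,0.5,0,0,0,0],
  [0,0,0.4,0,0,0,0],
  [0,0,0,0,0,0,0],
  [0,0,0,0,0,0,0],
])

```text
t: 45.6
ee_pos: [0.5491, -0.0005, 0.0536]
tcp_rot: [0.0, -0.647, 0.763, -0.0]
force: [-5.4, 1.4, 6.5]
width: 0.0465
finger_force: 62.5
```

>>> carry_out([
  [0,0,0,0,0,0,1],
  [0,0,0,0,0,0,1],
  [0,0,0,0,0,0,1],
  [0,0,0,0,0,0,1],
  [0,0,-20,0,0,0,1],
  [0,0,-36,0,0,0,1],
  [0,0,-34,0,0,0,1],
  [20,0,0,0,0,0,1],
  [35,1,0,0,0,0,1],
  [35,1,0,0,0,0,1],
])

```text
t: 46.43
ee_pos: [0.5325, -0.0891, 0.1429]
tcp_rot: [0.001, -0.647, 0.762, -0.0]
force: [1.1, -0.8, 0.4]
width: 0.0856
finger_force: 0.0
```

>>> carry_out([
  [35,1,0,0,0,0,1],
  [35,1,0,0,0,0,1],
  [35,1,0,0,0,0,1],
  [35,1,0,0,0,0,1],
  [35,1,0,0,0,0,1],
  [35,1,0,0,0,0,1],
  [34,1,0,0,0,0,1],
  [25,1,0,0,0,0,1],
  [12,1,0,0,0,0,1],
  [5,0,0,0,0,0,1],
])

```text
t: 47.27
ee_pos: [0.4758, -0.3711, 0.1417]
tcp_rot: [-0.0, -0.646, 0.764, 0.0]
force: [-0.5, 0.8, -0.0]
width: 0.0853
finger_force: 0.0
```

>>> carry_out([
  [0,0,10,0,0,0,1],
  [0,0,18,0,0,0,1],
  [0,0,20,0,0,0,1],
  [0,0,20,0,0,0,1],
  [0,0,14,0,0,0,1],
  [0,0,8,0,0,0,1],
  [0,0,5,0,0,0,1],
  [0,0,0,0,0,0,1],
  [0,0,0,0,0,0,1],
  [0,0,0,0,0,0,1],
])

```text
t: 48.1
ee_pos: [0.4773, -0.3696, 0.0485]
tcp_rot: [0.0, -0.647, 0.763, -0.001]
force: [-0.4, -0.3, 0.2]
width: 0.0855
finger_force: 0.0
```

>>> carry_out([
  [0,0,1,0,0,0,1],
  [0,0,0,0,0,0,0],
  [0,0,0,0,0,0,0],
  [0,0,0,0,0,0,0],
  [0,0,0,0,0,0,0],
  [0,0,0,0,0,0,0],
  [0,0,0,0,0,0,0],
  [0,0,0,0,0,0,0],
  [0,0,0,0,0,0,0],
  [0,0,0,0,0,0,0],
])

```text
t: 48.93
ee_pos: [0.477, -0.3698, 0.0469]
tcp_rot: [0.0, -0.647, 0.763, -0.001]
force: [1.2, -1.7, 3.8]
width: 0.0488
finger_force: 62.7
```

>>> carry_out([
  [0,0,0,0,0,0,0],
  [0,0,0,0,0,0,0],
  [0,0,0,0,0,0,0],
  [0,0,-8,0,0,0,0],
  [0,0,-16,0,0,0,0],
  [0,0,-20,0,0,0,0],
  [0,0,-16,0,0,0,0],
  [0,0,-8,0,0,0,0],
  [0,0,-2,0,0,0,0],
  [0,0,0,0,0,0,0],
])

```text
t: 49.77
ee_pos: [0.4761, -0.369, 0.1153]
tcp_rot: [0.0, -0.646, 0.763, 0.001]
force: [0.6, 0.4, -4.0]
width: 0.0491
finger_force: 62.7
```

>>> carry_out([
  [-10,0,0,0,0,0,0],
  [-18,-1,0,0,0,0,0],
  [-26,-1,0,0,0,0,0],
  [-28,-1,0,0,0,0,0],
  [-28,-1,0,0,0,0,0],
  [-28,-1,0,0,0,0,0],
  [-28,-1,0,0,0,0,0],
  [-28,-1,0,0,0,0,0],
  [-28,-1,0,0,0,0,0],
  [-28,-1,0,0,0,0,0],
])

```text
t: 50.6
ee_pos: [0.5255, -0.1224, 0.1145]
tcp_rot: [-0.001, -0.647, 0.763, 0.001]
force: [1.2, -0.8, -3.9]
width: 0.0485
finger_force: 62.7
```

>>> carry_out([
  [-24,-1,0,0,0,0,0],
  [-18,-1,0,0,0,0,0],
  [-11,-0.5,0,0,0,0,0],
  [-5,0,0,0,0,0,0],
  [0,0,6,0,0,0,0],
  [0,0,12,0,0,0,0],
  [0,0,12,0,0,0,0],
  [0,0,8,0,0,0,0],
  [0,0,2,0,0,0,0],
  [0,0,0,0,0,0,0],
])

```text
t: 51.43
ee_pos: [0.5376, -0.0683, 0.0747]
tcp_rot: [-0.001, -0.646, 0.763, 0.001]
force: [0.1, -0.3, -4.5]
width: 0.0486
finger_force: 62.7
```

>>> carry_out([
  [0,0,4,0,0,0,0],
  [0,0,6,0,0,0,0],
  [0,0,5,0,0,0,0],
  [0,0,4,0,0,0,0],
  [0,0,2,0,0,0,0],
  [0,0,1,0,0,0,0],
  [0,0,0,0,0,0,0],
  [0,0,0,0,0,0,0],
  [0,0,0,0,0,0,0],
  [0,0,0,0,0,0,0],
])

```text
t: 52.27
ee_pos: [0.5386, -0.0675, 0.0546]
tcp_rot: [0.0, -0.647, 0.763, -0.0]
force: [0.2, -1.0, -3.3]
width: 0.0484
finger_force: 62.7
```

>>> carry_out([
  [0,0,1.5,0,0,0,0],
  [0,0,1,0,0,0,0],
  [0,0,0.6,0,0,0,0],
  [0,0,0.5,0,0,0,0],
  [0,0,0.5,0,0,0,0],
  [0,0,0.5,0,0,0,0],
  [0,0,0.5,0,0,0,0],
  [0,0,0.4,0,0,0,0],
  [0,0,0,0,0,0,0],
  [0,0,0,0,0,0,0],
])

```text
t: 53.1
ee_pos: [0.5385, -0.0676, 0.0498]
tcp_rot: [0.0, -0.647, 0.763, -0.0]
force: [-4.5, 1.4, 6.4]
width: 0.0485
finger_force: 63.6
```

>>> carry_out([
  [0,0,0,0,0,0,1],
  [0,0,0,0,0,0,1],
  [0,0,0,0,0,0,1],
  [0,0,0,0,0,0,1],
  [0,0,-18,0,0,0,1],
  [0,0,-36,0,0,0,1],
  [0,0,-36,0,0,0,1],
  [0,0,-36,0,0,0,1],
  [0,0,-36,0,0,0,1],
  [0,0,-18,0,0,0,1],
])

```text
t: 53.93
ee_pos: [0.5397, -0.0681, 0.2343]
tcp_rot: [0.002, -0.646, 0.763, -0.002]
force: [1.0, -0.1, 1.5]
width: 0.0853
finger_force: 0.0
```

>>> carry_out([
  [20,0,-20,0,0,0,1],
  [20,0,-10,0,0,0,1],
  [10,0,0,0,0,0,1],
  [0,0,0,0,0,0,1],
  [0,0,0,0,0,0,1],
  [0,0,0,0,0,0,1],
  [0,0,0,0,0,0,1],
  [0,0,0,0,0,0,1],
  [0,0,0,0,0,0,1],
  [0,0,0,0,0,0,1],
])

```text
t: 54.77
ee_pos: [0.5303, -0.1166, 0.2586]
tcp_rot: [-0.0, -0.647, 0.763, 0.0]
force: [0.3, 0.0, 0.5]
width: 0.0852
finger_force: 0.0
```

Run:
```python
from h import *
s=bot.observe(); im=np.ascontiguousarray(cams.capture("wrist")[:,:,::-1]); sc=cams.capture("scene")[:,:,::-1]; sd=cams.capture("side")[:,:,::-1]
print(s["t"],s["ee_pos"])
a=cv2.resize(sc[195:305,190:480],(800,303)); b=cv2.resize(im[20:330,170:400],(400,296)[::1]); c=cv2.resize(sd[150:240,160:281],(400,296))
cv2.imwrite("pics/f.png",np.vstack([a,np.hstack([b,c])]))
```

```text
54.7667 [ 0.53029483 -0.11657411  0.25857051]
```

View pics/f.png

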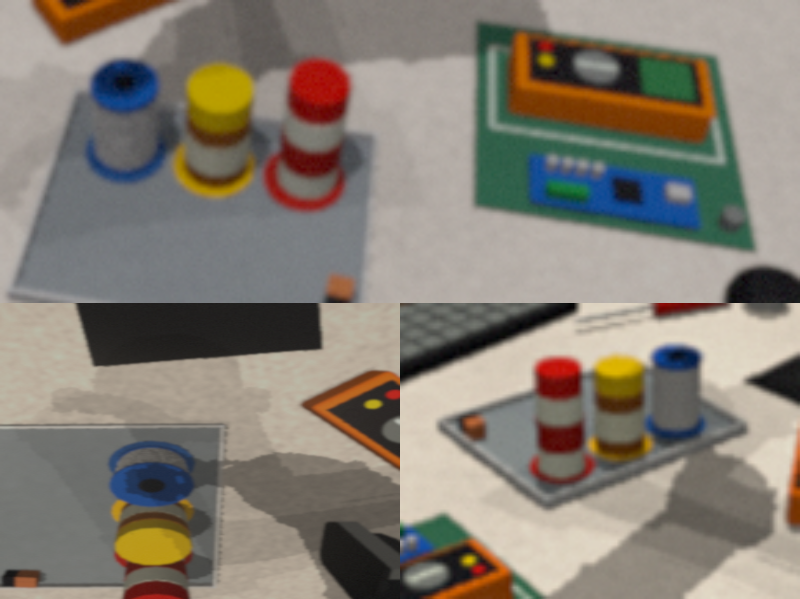

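All three containers stand upright on their own discs, with an even ring of disc visible around each base: reel (125,150), jar (215,165) and can (308,180) in the top panel. The meter (612,85) lies in the outline. I hand the job in now.

```bash
python3 -c "
from workcell import finish_job
print(finish_job())"
```

```text
the job is handed in; nothing more can be done
None
```

The job is handed in at about 55 s: the meter lies face up in the white outline, about 2 mm off centre, and the reel, jar and can stand upright on their blue, yellow and red discs, though their centring was only checked by eye in the last pictures.

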